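# Dock the lamp socket and seat the bayonet lamp for test

### The arm

A 6-joint arm with a two-finger parallel gripper is mounted at the origin on the work surface. World frame = base frame: x ahead of the robot, y to its left, z up, the work surface at z = 0. Lengths are in m, angles in rad, forces in N, time in s.
With the tool pointing down it reaches from about 0.35 to 0.975 m from the base axis. Payload 4.9 kg.
Tool frame: the origin (TCP) lies between the finger pads; the fingertips stand 25 mm ahead of it and the grasp point (between the pads) lies 6 mm ahead of it (ctrl.tip_reach is the distance from the TCP to the fingertips, in m); z points along the fingers, y is the direction in which the jaws open and shut (so a half turn about z gives the same grasp; the last joint's range is limited). The gripper opens to 85 mm and grips with 20 to 120 N. Pads are 22 mm wide; open, the fingers measure 114 mm over their backs; the gripper's body (76 mm by 85 mm) begins 54 mm behind the grasp point. The pads swing forward as they close: fully open they stand 13 mm farther back than shut.
Start: joints at [1.193, 0.053, 1.613, -0, 1.476, -0.119], TCP at [0.16, 0.604, 0.221] pointing down, gripper open.
Joint ranges: [-3.01, 3.01], [-1.01, 2.22], [0.06, 2.58], [-1.02, 4.17], [0.09, 2.62], [-3.14, 3.14]. Speed limits (rad/s): [2.57, 2.57, 3.14, 3.14, 3.14, 3.14].

### API

Orientations are given as a rotation vector (axis times angle).
In Python, from station import get_obs, get_image, camera_params, order, ctrl gives the robot as it stands.
- The arm moves only by the tool move_arm, never from a script. Its argument "deltas" is one flat list of numbers, 5 for each row, row after row: the opening, from -1 (shut) to 1 (fully open), so that 0 is half open, then the shift along the tool's x, y, z in m, then the turn about the tool's z in degrees. In form: [fingers, tx, ty, tz, turn, fingers, tx, ty, tz, turn, ...]. A call has 1 to 10 rows; each row is the pose to reach, as a shift and turn from the pose measured when the call began, along the tool's axes at that moment; what a row does not reach only later rows make up. A row lasts 1/10 s, in which the tool goes at most 50 mm and 8.59 degrees, less where a joint would pass 70% of its speed; a pose out of reach is approached as far as the arm can. A call with a gripper value outside its range is refused whole. The fingers move at their own pace and stop on an object; "force" is the grip in N (left out, the last holds). Time passes only in rows, so rows that repeat a pose let the fingers close. It gives the time, the measured TCP pose, the force and the opening at its end, in the units of the state.
- get_obs(): the state, without advancing time (a new reading comes with each control period).
- get_image(name): name is "side" or "top"; returns the picture (384x512x3 uint8, red, green, blue); there is no depth.
- camera_params(name): a dict with "camera_matrix" (3x3 intrinsics, pixels), "extrinsics" (4x4, takes a point from camera to world coordinates). Camera axes: x right, y up, looking along -z (the intrinsics and any distortion apply to the point x, -y, -z); pixel columns grow to the right and rows downward; lengths in m; the calibration is good to about 2 mm. A picture is of the moment at which its call begins. camera_params takes no time and is no camera call.
- order.finish_job(): hands the job in, once; it reports no verdict.
The state is a dict: "t": time; "q": joint angles; "dq": joint speeds; "effort": joint torques, N m; "tool_pos": TCP position; "tool_rot": TCP orientation; "contact_force": force on the tool from outside, world axes, zero at the start; "wrist_torque": the same for the moment, N m; "opening": finger opening in m.
Only numpy, scipy, OpenCV 4.12 (cv2) and the standard library are available. Lean on these libraries where they do the work, as an engineer would, in place of code of your own. Each camera call takes 0.05 s, during which the arm holds its last target. There are 200 camera calls.

### The job

Slide the socket carriage along its rail until it clicks home against the tester's dock, and let go of it. Then take the bayonet lamp (the one with the flat-sided grip), push it straight down into the socket against its spring until its flange is flush on the socket, and twist it a quarter turn clockwise (seen from above) up to the stop. Finish while still gripping the lamp and holding it pressed down flush so the tester can read it, and leave the other lamp and the tools on the bench where they are.

Things in the scene. Friction and masses are not known exactly. Their poses are not given: they have to be found in the camera images.
- fixture: Lamp test fixture, fixed: aluminium base plate 120 x 330 x 8 mm, a 30 mm wide steel rail along its y axis. Origin on the bench surface, z up. At its +y end stands the tester's dock, a grey block 80 (x) x 66 (y) mm, top 50 mm above the bench, face at y = 97 mm. On the -x side at y = 71 mm a sprung detent roller with a dark post 30 mm high. Place and yaw vary.
- carriage (a joint): How far the carriage has slid along the fixture's +y towards the dock, in m: 0 far end, 0.120 fully home. Starts at 0 to 0.05. About 1 N of friction; from about 0.102 to 0.111 its side bump must be pushed past the detent roller (about 6 N); after the click it stays held between 0.119 and 0.120, unless pulled back with about 5 N.
- socket_mouth (a point): Centre of the top face of the bayonet socket on the carriage, 60 mm above the bench; axes as the fixture's. A black box 64 x 64 mm with a 10 mm thick grey top plate: round hole 32 mm in diameter for the lamp's barrel, with two slots 12 mm wide reaching 22 mm out from the centre along +x and -x for the lugs. The rest of the lamp's fit is told under the plunger.
- fin_top (a point): Middle of the top of the carriage's upright aluminium fin, 62 mm above the bench, 56 mm from the socket centre towards the fixture's -y. The fin is 12 mm thick (x), 30 mm long (y), 33 mm high, on a carriage plate 30 mm wide whose top is 29 mm above the bench; its flat +x and -x sides are free for fingers. Axes as the fixture's.
- lamp: Bayonet lamp, about 140 g, upright; origin at the centre of its foot, z up. Aluminium barrel 28 mm in diameter, 22 mm long, foot chamfered 3 mm; two steel lugs 8 mm wide along +x and -x, reaching 20 mm from the axis, 2 to 8 mm above the foot; grey flange 48 mm in diameter from 22 to 28 mm; small clear dome on top, 72 mm high. Stands in either of two areas, any yaw.
- round_lamp: The other lamp, not to be used: same flange and height range (66 mm high), but a round grip 38 mm in diameter, a wide clear dome and a barrel without lugs. Origin at the centre of its foot. It stands in the other of the two areas.
- spool: Solder spool, 42 mm in diameter, 42 mm high, standing; bystander. Origin at the centre of its underside.
- multimeter: Blue multimeter 170 x 85 x 40 mm lying flat; bystander. Origin at the centre of its underside.
- pliers: Small dark pliers, about 145 mm long, 10 mm high, lying flat; bystander. Origin on the bench near the pivot.
- screwdriver: Screwdriver, 160 mm long, lying; bystander.
- tip_box: Small wooden box, 45 x 45 x 40 mm; bystander. Origin at the centre of its underside.
- parts_tray: White parts tray, 100 x 70 x 25 mm, open; bystander. Origin at the centre of its underside.
- plunger (a joint): Travel of the brass spring plunger in the socket, m, 0 up. It meets the lamp's foot 14 mm below the mouth (3 N); 7 N at 18 mm, 11 N at 22 mm deep = flange flush, joint 0.008. Flush, the lugs are 4 mm clear under the plate and the lamp turns clockwise from above about 85 deg to a solid stop (about 9 deg the other way). Not pressed, it rises 4 mm until the lugs catch.
- lamp_grip (a point): Centre of the lamp's oblong grey grip block, 45 mm above its foot: 40 mm (x) x 24 mm (y), from 28 to 62 mm above the foot. Its flat long sides (24 mm apart in y) are to be pinched; the block's long direction is that of the lugs. Axes as the lamp's; a half turn makes no difference.
Things that resemble listed ones, but are neither listed nor needed, are in the scene too. Leave any yellow look-alike of the lamp alone.

How it is judged:
By the outcome, as a careful person would: the job done as asked, in the order asked, and still so for the second after the job is handed in, while the arm keeps its last pose, push and grip.
It also fails if it takes over 58 s, if anything falls off the work surface, if the arm or the gripper's body presses on something with over 40 N, if the wrist force passes 120 N, or if a joint passes its speed limit or range.

## Working session

There is one attempt and no reset: what is moved stays moved. The work goes in short steps, Python scripts to look and compute and a tool call to move; the robot and the scene stay as the last step left them, time stands still between calls to the robot, and variables do not carry over. Pictures are saved under pics/ and viewed, about 8 in all and at most 12, crops included, and the job is handed in when it is done.

Besides the shell and the picture viewer there is one more tool, called after "Emit:" as name(argument=value, ...), one argument or row to a line, values as JSON. move_arm: Moves the arm, as the interface text tells. Its arguments: {"type":"object","properties":{"deltas":{"type":"array"},"force":{"type":"number"}},"required":["deltas"]}

```bash
mkdir -p pics; cat > h.py <<'E'
import numpy as np, cv2
from scipy.spatial.transform import Rotation as R
from station import get_obs, get_image, camera_params, order, ctrl
def ray(cam,u,v):
    p=camera_params(cam);K=np.array(p["camera_matrix"]);E=np.array(p["extrinsics"])
    d=np.linalg.inv(K)@[u,v,1]; d=E[:3,:3]@[d[0],-d[1],-d[2]]; return E[:3,3],d
def atz(cam,u,v,z):
    o,d=ray(cam,u,v); return o+d*(z-o[2])/d[2]
def pix(cam,P):
    p=camera_params(cam);K=np.array(p["camera_matrix"]);E=np.array(p["extrinsics"])
    c=E[:3,:3].T@(np.array(P)-E[:3,3]); q=K@[c[0],-c[1],-c[2]]; return q[:2]/q[2]
def tool(P):
    "world point -> shift in tool axes from TCP"
    s=get_obs(); return R.from_rotvec(s["tool_rot"]).inv().apply(np.array(P)-s["tool_pos"])
def snap(cam,name,crop=None,scale=1):
    im=get_image(cam)[:,:,::-1]
    if crop: x0,y0,x1,y1=crop; im=im[y0:y1,x0:x1]
    cv2.imwrite("pics/"+name,cv2.resize(im,None,fx=scale,fy=scale,interpolation=cv2.INTER_CUBIC))
E
python3 - <<'E'
from h import *
a=get_image("top");b=get_image("side")
cv2.imwrite("pics/top0.png",cv2.resize(a[:,:,::-1],(800,600),interpolation=cv2.INTER_CUBIC));cv2.imwrite("pics/side0.png",cv2.resize(b[:,:,::-1],(800,600),interpolation=cv2.INTER_CUBIC))
cv2.imwrite("pics/top0raw.png",a[:,:,::-1])
for c in("top","side"):
    p=camera_params(c);print(c,p)
print(get_obs(),ctrl.tip_reach)
E
```

```text
top {'camera_matrix': array([[490.13464322,   0.        , 243.18905175],
       [  0.        , 490.13464322, 191.40271539],
       [  0.        ,   0.        ,   1.        ]]), 'extrinsics': array([[-0.00996385,  0.98509901, -0.17169933,  0.33161574],
       [-0.99992949, -0.01092489, -0.00465324,  0.01035897],
       [-0.00645969,  0.17164086,  0.98513841,  1.3879074 ],
       [ 0.        ,  0.        ,  0.        ,  1.        ]])}
side {'camera_matrix': array([[393.37972168,   0.        , 254.45554683],
       [  0.        , 393.37972168, 195.03416458],
       [  0.        ,   0.        ,   1.        ]]), 'extrinsics': array([[ 0.95521164,  0.14427259, -0.2583721 ,  0.27081655],
       [-0.29547663,  0.51295905, -0.80595693, -0.87448426],
       [ 0.01625681,  0.84620236,  0.53261363,  0.65953746],
       [ 0.        ,  0.        ,  0.        ,  1.        ]])}
{'t': 0.1, 'q': array([ 1.19303026e+00,  5.33146215e-02,  1.61414994e+00,  2.66079387e-05,
        1.47598366e+00, -1.18972058e-01]), 'dq': array([ 0.00128245, -0.00330264, -0.0035893 ,  0.0017265 ,  0.00061684,
       -0.00099771]), 'effort': array([ 1.14427057e-03, -3.94905674e+01, -3.71363533e+01, -1.13977273e-04,
        3.91883572e-03, -1.44743780e-06]), 'tool_pos': array([0.15970847, 0.6036554 , 0.21947525]), 'tool_rot': array([-4.05320840e-01, -3.11484901e+00,  2.81463201e-03]), 'contact_force': array([-0.68970043,  0.01806697, -0.33175971]), 'wrist_torque': array([ 0.02941878, -0.01663754, -0.02361014]), 'opening': 0.08517969720711718} 0.025
```

View pics/top0.png

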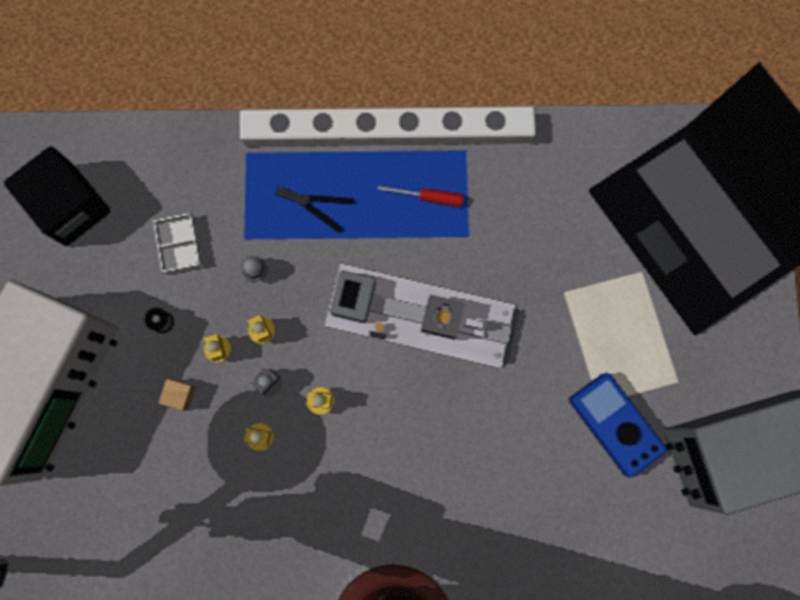

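View pics/side0.png

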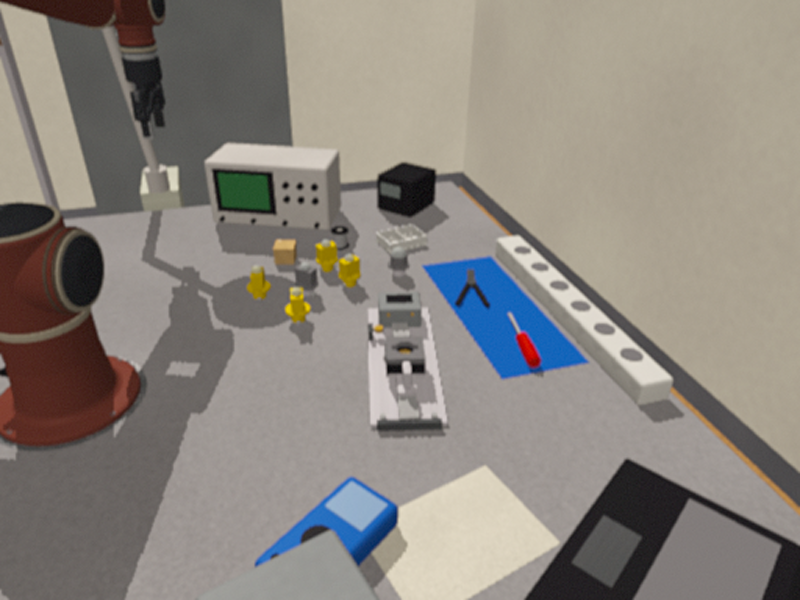

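Top view: two grey lamps at (253,267) and (265,381), and four yellow look-alikes near them. The fixture runs from (350,295), the dock end, to (510,335). Next is an enlarged crop to confirm which lamp is which.

```bash
python3 - <<'E'
from h import *
a=cv2.imread("pics/top0raw.png")
c=cv2.resize(a[155:245,205:335],None,fx=6.1,fy=6.1,interpolation=cv2.INTER_CUBIC);cv2.imwrite("pics/cf.png",c)
l1=cv2.resize(a[151:191,140:185],(450,400),interpolation=cv2.INTER_CUBIC)
l2=cv2.resize(a[224:264,145:180],(350,400),interpolation=cv2.INTER_CUBIC)
cv2.imwrite("pics/cl.png",cv2.convertScaleAbs(np.hstack([l1,l2]),alpha=1.6))
E
```

```text
(no output)
```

View pics/cf.png

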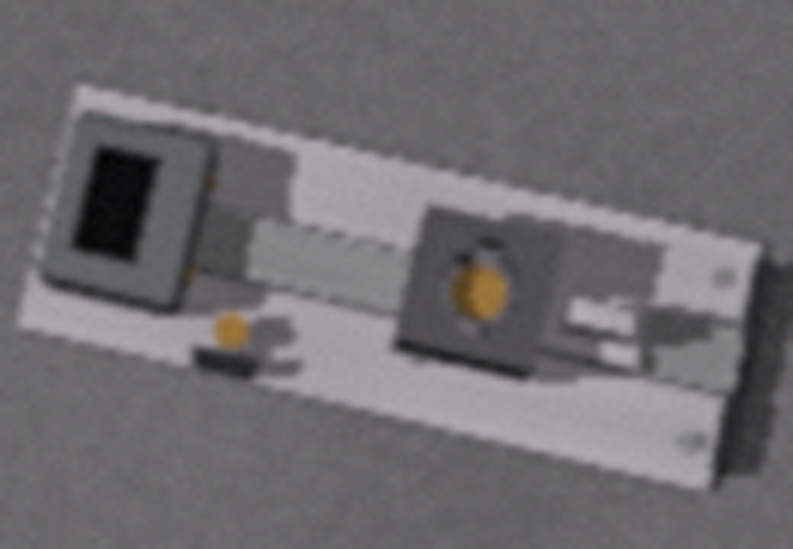

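View pics/cl.png

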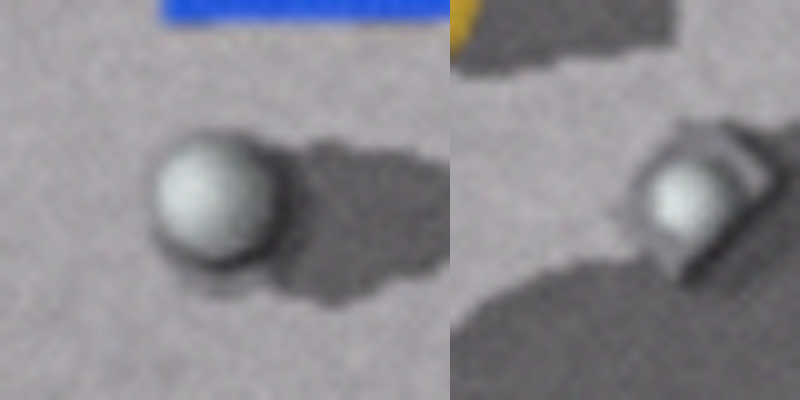

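```bash
python3 - <<'E'
from h import *
f=lambda x,y,s,x0,y0:((x+.5)/s-.5+x0,(y+.5)/s-.5+y0)
C=[atz("top",*f(x,y,6.1,205,155),.008) for x,y in[(78,88),(762,244),(715,490),(20,325)]]
C=np.array(C);print(C.round(4)); c=C.mean(0)
yd=(C[0]+C[3]-C[1]-C[2])/2;print("len",np.linalg.norm(yd[:2]),np.linalg.norm((C[0]-C[3])),np.linalg.norm((C[1]-C[2])))
yd/=np.linalg.norm(yd);yd[2]=0;xd=np.array([yd[1],-yd[0],0])
print("c",c,"yaw",np.degrees(np.arctan2(xd[1],xd[0])),xd,yd)
for n,x,y,z in[("slots",478,284,.06),("post",232,330,.03)]:
    p=atz("top",*f(x,y,6.1,205,155),z);d=p-c;print(n,p,d@xd,d@yd)
for n,x,y,z in[("dome",687-450,200,.067),("e1",775-450,183,.062),("e2",688-450,277,.062)]:
    print(n,atz("top",*f(x,y,10,145,224),z))
E
```

```text
[[ 0.6384  0.0906  0.008 ]
 [ 0.5602 -0.2291  0.008 ]
 [ 0.4455 -0.2029  0.008 ]
 [ 0.5257  0.1178  0.008 ]]
len 0.3298555933174957 0.11592297745793709 0.11763925874548423
c [ 0.5424755  -0.05589852  0.008     ] yaw -13.900993345255625 [ 0.97071232 -0.24024487  0.        ] [0.24024487 0.97071232 0.        ]
slots [ 0.53477747 -0.0919878   0.06      ] 0.0011976898826775342 -0.036881722783436294
post [0.51928439 0.01886658 0.03      ] -0.040473828137203655 0.06700385510639938
dome [0.42176726 0.21948202 0.067     ]
e1 [0.42643662 0.19656582 0.062     ]
e2 [0.40144768 0.21966747 0.062     ]
```

```bash
cat >> h.py <<'E'
def yang(): 
    y=R.from_rotvec(get_obs()["tool_rot"]).as_matrix()[:,1]; return np.degrees(np.arctan2(y[1],y[0]))
def plan(P,ang):
    "shift in tool axes to world P, and turn about tool z to bring tool y to world angle ang (mod 180)"
    s=get_obs();t=(yang()-ang+90)%180-90
    print("q6",s["q"][5].round(3),"q1",s["q"][0].round(3),"yang",yang().round(2),"shift",tool(P).round(4),"turn",round(t,2),"pos",s["tool_pos"].round(4),"F",s["contact_force"].round(1),"open",round(s["opening"],4),"t",round(s["t"],2))
c0=np.array([.5425,-.0559,0]);xd=np.array([.9707,-.2402,0]);yd=np.array([.2402,.9707,0])
fx=lambda x,y,z:c0+x*xd+y*yd+[0,0,z]
E
python3 - <<'E'
from h import *
plan(fx(0,-.093,.14),-13.9)
print(tool([.42,.35,.22]),R.from_rotvec(get_obs()["tool_rot"]).as_matrix())
E
```

```text
q6 -0.119 q1 1.193 yang 75.17 shift [-0.5404 -0.6325  0.0805] turn 89.07 pos [0.1597 0.6037 0.2195] F [-0.7  0.  -0.3] open 0.0852 t 0.1
[-3.16538200e-01 -1.78595951e-01 -2.74290334e-04] [[-9.66698574e-01  2.55916714e-01 -7.09039990e-04]
 [ 2.55917577e-01  9.66697084e-01 -1.71496931e-03]
 [ 2.46537579e-04 -1.83931419e-03 -9.99998278e-01]]
```

Emit:
move_arm(
  deltas=[1, -0.1, -0.06, 0, 10, 1, -0.2, -0.12, 0, 20, 1, -0.3166, -0.1786, 0, 40, 1, -0.36, -0.27, 0, 50, 1, -0.4, -0.35, 0, 58, 1, -0.44, -0.43, 0, 66, 1, -0.48, -0.51, 0, 75, 1, -0.54, -0.6325, 0, 89, 1, -0.54, -0.6325, 0, 89, 1, -0.54, -0.6325, 0, 89],
  force=40,
)

```text
t: 1.1
tool_pos: [0.4072, 0.1776, 0.2198]
tool_rot: [2.425, 1.996, -0.002]
contact_force: [1.3, -0.1, -0.5]
opening: 0.0854
```

```bash
python3 - <<'E'
from h import *
plan(fx(0,-.093,.12),-13.9)
E
```

```text
q6 0.438 q1 0.245 yang -11.1 shift [-0.2958  0.1732  0.1003] turn 2.8 pos [0.4072 0.1776 0.2198] F [ 1.3 -0.1 -0.5] open 0.0854 t 1.1
```

Emit:
move_arm(
  deltas=[1, -0.296, 0.173, 0.05, 2.8, 1, -0.296, 0.173, 0.05, 2.8, 1, -0.296, 0.173, 0.05, 2.8, 1, -0.296, 0.173, 0.08, 2.8, 1, -0.296, 0.173, 0.1, 2.8, 1, -0.296, 0.173, 0.1, 2.8, 1, -0.296, 0.173, 0.1, 2.8, 1, -0.296, 0.173, 0.1, 2.8, 1, -0.296, 0.173, 0.1, 2.8, 1, -0.296, 0.173, 0.1, 2.8],
)

```text
t: 2.1
tool_pos: [0.5198, -0.1456, 0.1205]
tool_rot: [2.474, 1.936, -0.002]
contact_force: [-0.1, 0.2, 0.2]
opening: 0.0855
```

```bash
python3 - <<'E'
from h import *
plan(fx(0,-.093,.06),-13.9)
print(pix("side",fx(0,-.093,.062)))
snap("side","s1.png",(200,130,330,250),5)
E
```

```text
q6 -0.167 q1 -0.41 yang -13.89 shift [-0.0004  0.0006  0.0605] turn 0.01 pos [ 0.5198 -0.1456  0.1205] F [-0.1  0.2  0.2] open 0.0855 t 2.1
[259.83685574 234.00888207]
```

View pics/s1.png

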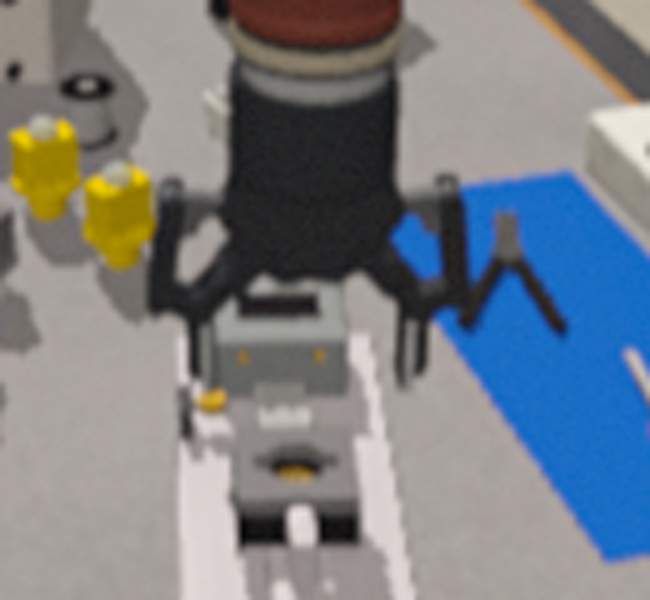

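Side crop: the fin top is at about (300,512), raw (260,232), against a prediction of (260,234). It sits between the jaws, so I'll descend and grip.

Emit:
move_arm(
  deltas=[1, 0, 0.0005, 0.03, 0, 1, 0, 0.0005, 0.05, 0, 1, 0, 0.0005, 0.06, 0, 1, 0, 0.0005, 0.06, 0, -1, 0, 0.0005, 0.06, 0, -1, 0, 0.0005, 0.06, 0, -1, 0, 0.0005, 0.06, 0, -1, 0, 0.0005, 0.06, 0, -1, 0, 0.0005, 0.06, 0, -1, 0, 0.0005, 0.06, 0],
  force=40,
)

```text
t: 3.15
tool_pos: [0.5206, -0.1455, 0.0611]
tool_rot: [2.472, 1.937, -0.001]
contact_force: [0.4, -0.4, -0.2]
opening: 0.0005
```

```bash
python3 - <<'E'
from h import *
plan(fx(0,.011,.06),-13.9)
E
```

```text
q6 -0.167 q1 -0.41 yang -13.84 shift [ 0.1033 -0.0002  0.001 ] turn 0.06 pos [ 0.5206 -0.1455  0.0611] F [ 0.4 -0.4 -0.2] open 0.0005 t 3.15
```

```bash
python3 - <<'E'
from h import *
f=lambda x,y:((x+.5)/6.1-.5+205,(y+.5)/6.1-.5+155)
for x,y,z in[(600,315,.062),(570,312,.062),(633,318,.062),(478,284,.06)]:
    d=atz("top",*f(x,y),z)-c0;print(d@xd,d@yd)
for y in(-.037,-.093): 
    print(np.array(pix("top",fx(0,y,.061)))-[205,155])
snap("side","s2.png",(200,130,330,250),5)
E
```

```text
-0.00033551356367316404 -0.09295651841972533
-0.002090386456459444 -0.0796140574047
0.0017264185139377246 -0.1075976314461387
0.0011720307975657631 -0.03688538233293489
[77.91679521 46.50520269]
[97.94091877 51.15811626]
```

View pics/s2.png

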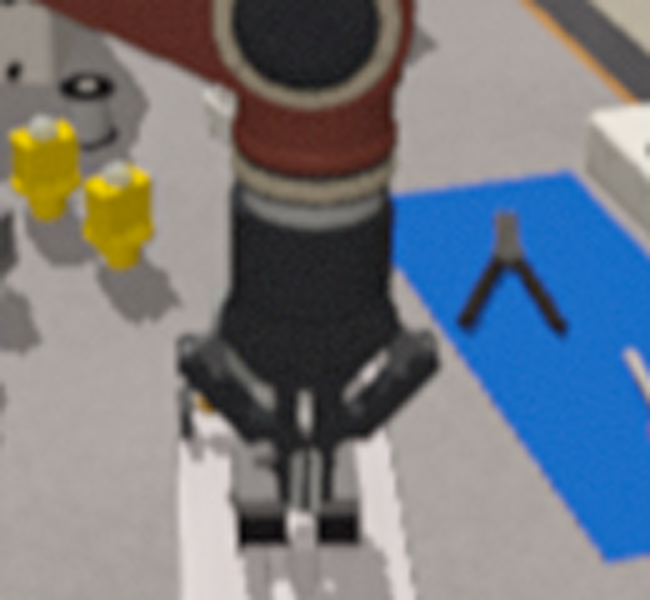

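```bash
python3 - <<'E'
from h import *
g=lambda P:((pix("side",P)-[200,130]+.5)*5-.5).round(0)
m=R.from_rotvec(get_obs()["tool_rot"]).as_matrix();p=get_obs()["tool_pos"]
print("tip now",g(p+m@[0,0,.025]),"TCP",g(p),m[:,2].round(3))
q=np.array([.5198,-.1456,.1205])
for s in(-1,1): print("s1 tips",g(q+m@[0,s*.0425,.025]),g(q+m@[0,s*.0425,.012]))
for y in(-.078,-.108):
  print([g(fx(x,y,.062)) for x in(-.006,.006)],g(fx(0,y,.029)))
print("socket",g(fx(0,-.037,.06)),"box front top",g(fx(-.032,-.069,.06)),g(fx(.032,-.069,.06)))
E
```

```text
tip now [300. 562.] TCP [301. 523.] [ 0.    -0.002 -1.   ]
s1 tips [214. 469.] [214. 447.]
s1 tips [389. 465.] [390. 443.]
[array([287., 504.]), array([311., 503.])] [298. 555.]
[array([291., 541.]), array([316., 541.])] [302. 594.]
socket [294. 458.] box front top [234. 497.] [361. 494.]
```

```bash
python3 - <<'E'
from h import *
a=get_image("side")[195:255,235:285,::-1];b=get_image("top")[165:235,270:330,::-1]
cv2.imwrite("pics/s3.png",np.hstack([cv2.resize(a,(400,480),interpolation=cv2.INTER_CUBIC),cv2.resize(b,(400,480),interpolation=cv2.INTER_CUBIC)]))
s=get_obs();print(s["q"].round(4),s["tool_pos"],s["contact_force"])
# top pixel of TCP
print((pix("top",s["tool_pos"]+[0,0,.1])-[270,165])*6.67)
E
```

```text
[-4.0950e-01  7.5000e-03  1.9398e+00 -1.5000e-03  1.1937e+00 -1.6740e-01] [ 0.52046975 -0.14547165  0.06093778] [-0.17672715 -0.93386807  0.23023473]
[247.76677832 236.34307846]
```

View pics/s3.png

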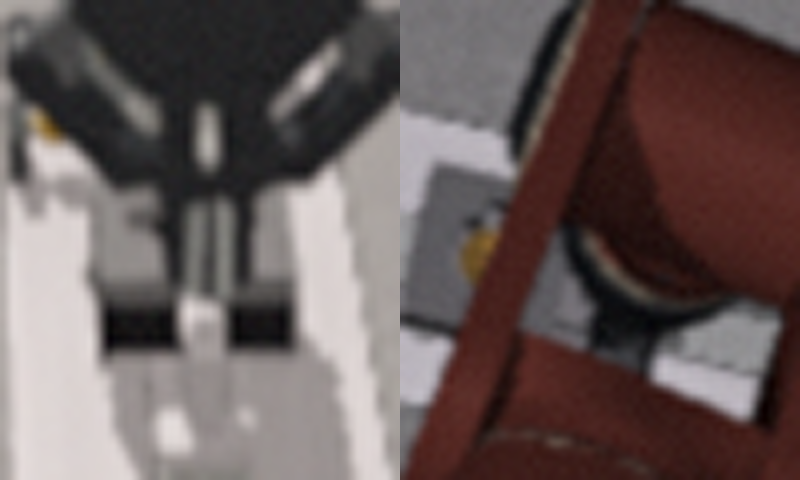

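```bash
python3 - <<'E'
from h import *
t0=np.array([.1597,.6037,.2195])
for z in(.013,-.012,-.025,-.05): print(z,(pix("side",t0+[0,0,z])+.5)*1.5625, (pix("top",t0+[0,0,z])+.5)*1.5625)
print([k for k in dir(ctrl) if k[0]!='_']); print(get_obs().keys())
E
```

```text
0.013 [155.24044091 137.11867995] [-21.71009679 557.64704704]
-0.012 [157.36920548 147.98185355] [-12.8764304  554.95101975]
-0.025 [158.46027735 153.54963841] [ -8.4325948 553.594765 ]
-0.05 [160.52866309 164.10469635] [-1.59363762e-01  5.51069782e+02]
['MotionError', 'tip_reach']
dict_keys(['t', 'q', 'dq', 'effort', 'tool_pos', 'tool_rot', 'contact_force', 'wrist_torque', 'opening'])
```

The fingers shut above the fin. In the side view the tips end at raw row 230.6, while the reported pose predicts about row 240. So the real tips are roughly 30–40 mm higher than reported. I'll reopen, go lower in guarded steps and watch the force.

Emit:
move_arm(
  deltas=[1, 0, 0, 0, 0, 1, 0, 0, 0, 0, 1, 0, 0, 0, 0, 1, 0, 0, 0, 0, 1, 0, 0, 0.005, 0, 1, 0, 0, 0.01, 0, 1, 0, 0, 0.015, 0, 1, 0, 0, 0.02, 0, 1, 0, 0, 0.02, 0, 1, 0, 0, 0.02, 0],
)

```text
t: 4.3
tool_pos: [0.5203, -0.1455, 0.0406]
tool_rot: [2.472, 1.937, -0.002]
contact_force: [0.0, 0.3, -0.3]
opening: 0.0855
```

Emit:
move_arm(
  deltas=[-1, 0, 0, 0, 0, -1, 0, 0, 0, 0, -1, 0, 0, 0, 0, -1, 0, 0, 0, 0, -1, 0, 0, 0, 0, -1, 0, 0, 0, 0, -1, 0, 0, 0, 0],
  force=25,
)

```text
t: 5.0
tool_pos: [0.5202, -0.1454, 0.0408]
tool_rot: [2.473, 1.937, -0.002]
contact_force: [-1.8, 0.2, 2.3]
opening: 0.0108
```

```bash
python3 - <<'E'
from h import *
plan(fx(0,.009,.06),-13.9)
b=get_image("top")[150:250,200:340,::-1];a=get_image("side")[180:260,220:300,::-1]
cv2.imwrite("pics/s4.png",np.hstack([cv2.resize(a,(400,400),interpolation=cv2.INTER_CUBIC),cv2.resize(b,(400,286),interpolation=cv2.INTER_CUBIC).__class__(0) if 0 else cv2.resize(b[:,40:],(400,400),interpolation=cv2.INTER_CUBIC)]))
E
```

```text
q6 -0.167 q1 -0.41 yang -13.85 shift [ 0.1012  0.0002 -0.0193] turn 0.05 pos [ 0.5202 -0.1454  0.0408] F [-1.8  0.2  2.3] open 0.0108 t 5.0
```

View pics/s4.png

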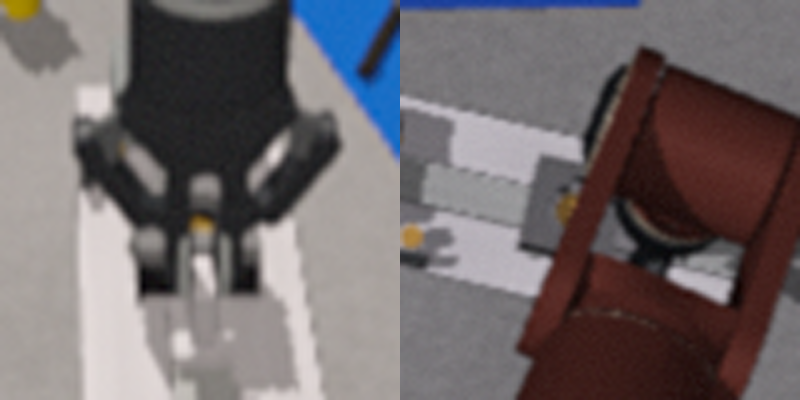

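The fin is now gripped: opening 10.8 mm, fingers either side of the fin top at (205,265). Next I'll slide it along.

Emit:
move_arm(
  deltas=[-1, 0, 0, 0, 0, -1, 0.005, 0, 0, 0, -1, 0.015, 0, 0, 0, -1, 0.025, 0, 0, 0, -1, 0.035, 0, 0, 0, -1, 0.045, 0, 0, 0, -1, 0.055, 0, 0, 0, -1, 0.065, 0, 0, 0, -1, 0.075, 0, 0, 0, -1, 0.075, 0, 0, 0],
  force=60,
)

```text
t: 6.1
tool_pos: [0.539, -0.0711, 0.0409]
tool_rot: [2.471, 1.939, 0.0]
contact_force: [1.2, -0.0, 3.1]
opening: 0.0104
```

```bash
python3 - <<'E'
from h import *
plan(fx(0,.009,.0408),-13.9)
E
```

```text
q6 -0.027 q1 -0.268 yang -13.78 shift [ 0.0246 -0.0002  0.0001] turn 0.12 pos [ 0.539  -0.0711  0.0409] F [ 1.2 -0.   3.1] open 0.0104 t 6.1
```

Emit:
move_arm(
  deltas=[-1, 0.005, 0, 0, 0, -1, 0.009, 0, 0, 0, -1, 0.012, 0, 0, 0, -1, 0.015, 0, 0, 0, -1, 0.018, 0, 0, 0, -1, 0.021, 0, 0, 0, -1, 0.0235, 0, 0, 0, -1, 0.0235, 0, 0, 0],
)

```text
t: 6.9
tool_pos: [0.5434, -0.0537, 0.041]
tool_rot: [2.464, 1.936, -0.015]
contact_force: [-5.3, -20.5, 4.0]
opening: 0.0102
```

Emit:
move_arm(
  deltas=[-1, 0.0015, 0, 0, 0, -1, 0.0015, 0, 0, 0],
)

```text
t: 7.1
tool_pos: [0.5433, -0.0539, 0.041]
tool_rot: [2.463, 1.934, -0.02]
contact_force: [-2.3, -8.6, 3.1]
opening: 0.01
```

```bash
python3 - <<'E'
from h import *
plan(fx(0,.009,.0408),-13.9)
E
```

```text
q6 0.02 q1 -0.227 yang -13.72 shift [ 0.0069 -0.0003  0.0001] turn 0.18 pos [ 0.5433 -0.0539  0.041 ] F [-2.3 -8.6  3.1] open 0.01 t 7.1
```

Emit:
move_arm(
  deltas=[-1, 0.003, 0, 0, 0, -1, 0.006, 0, 0, 0, -1, 0.006, 0, 0, 0],
)

```text
t: 7.4
tool_pos: [0.5433, -0.0539, 0.0411]
tool_rot: [2.456, 1.931, -0.037]
contact_force: [-6.7, -23.2, 5.1]
opening: 0.01
```

```bash
python3 - <<'E'
from h import *
plan(fx(0,.009,.0408),-13.9)
a=get_image("top");cv2.imwrite("pics/t5raw.png",a[:,:,::-1]);b=get_image("side");cv2.imwrite("pics/s5raw.png",b[:,:,::-1])
E
```

```text
q6 0.031 q1 -0.22 yang -13.65 shift [ 0.0069 -0.0003  0.0001] turn 0.25 pos [ 0.5433 -0.0539  0.0411] F [ -6.7 -23.2   5.1] open 0.01 t 7.4
```

```bash
python3 - <<'E'
from h import *
a=cv2.imread("pics/t5raw.png")[150:230,205:285];b=cv2.imread("pics/s5raw.png")[160:240,215:295]
cv2.imwrite("pics/c5.png",np.hstack([cv2.resize(i,(400,400),interpolation=cv2.INTER_CUBIC) for i in(b,a)]))
g=lambda P:((pix("top",P)-[205,150]+.5)*5-.5+[400,0]).round(0)
print("box home corners",[g(fx(x,y,.06)) for x,y in((-.032,.033),(.032,.033),(.032,.097),(-.032,.097))])
E
```

```text
box home corners [array([654., 287.]), array([680., 175.]), array([567., 149.]), array([540., 260.])]
```

View pics/c5.png

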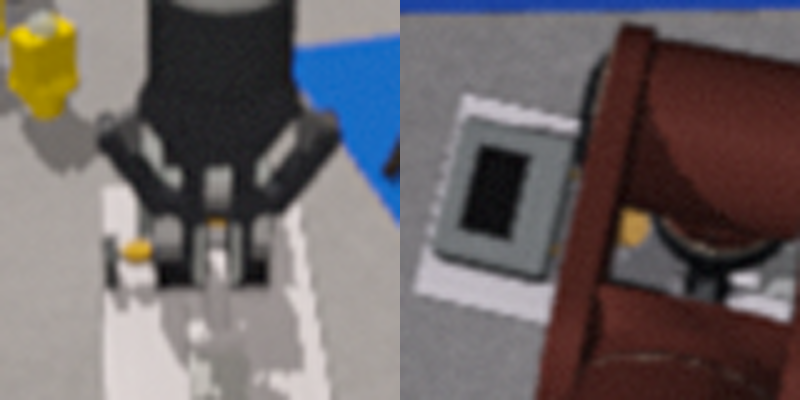

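```bash
python3 - <<'E'
from h import *
f=lambda x,y:((x+.5)/6.1-.5+205,(y+.5)/6.1-.5+155)
for n,x,y,z in[("dockR",213,145,.05),("dockR",183,308,.05),("dockL",82,115,.05),("dockL",45,275,.05),("boxTL",430,207,.06),("boxBL",400,340,.06),("boxBR",528,370,.06),("boxTR",565,235,.06)]:
    d=atz("top",*f(x,y),z)-c0;print(n,(d@xd).round(4),(d@yd).round(4))
E
```

```text
dockR 0.0377 0.0943
dockR -0.0385 0.0901
dockL 0.0376 0.1559
dockL -0.0381 0.1545
boxTL 0.0305 -0.0082
boxBL -0.0316 -0.0084
boxBR -0.0316 -0.067
boxTR 0.0319 -0.0701
```

Emit:
move_arm(
  deltas=[-1, 0, 0, 0, 0, 1, 0, 0, 0, 0, 1, 0, 0, 0, 0, 1, 0, 0, 0, 0, 1, 0, 0, 0, 0, 1, 0, 0, -0.05, 0, 1, 0, 0, -0.1, 0, 1, 0, 0, -0.15, 0, 1, 0, 0, -0.15, 0, 1, 0, 0, -0.15, 0],
)

```text
t: 8.5
tool_pos: [0.5456, -0.0497, 0.193]
tool_rot: [2.454, 1.93, -0.032]
contact_force: [0.8, 0.1, 0.1]
opening: 0.0854
```

```bash
python3 - <<'E'
from h import *
plan([.422,.218,.19],47.2)
E
```

```text
q6 0.03 q1 -0.212 yang -13.64 shift [ 0.231  -0.1833 -0.0039] turn -60.84 pos [ 0.5456 -0.0497  0.193 ] F [0.8 0.1 0.1] open 0.0854 t 8.5
```

Emit:
move_arm(
  deltas=[1, 0.04, -0.03, 0, -8, 1, 0.08, -0.06, 0, -16, 1, 0.115, -0.09, 0, -25, 1, 0.155, -0.12, 0, -33, 1, 0.19, -0.15, 0, -42, 1, 0.231, -0.183, 0, -50, 1, 0.231, -0.183, 0, -58, 1, 0.231, -0.183, 0, -61, 1, 0.231, -0.183, 0, -61, 1, 0.231, -0.183, 0, -61],
)

```text
t: 9.5
tool_pos: [0.4213, 0.2176, 0.1843]
tool_rot: [1.142, 2.922, -0.046]
contact_force: [-0.9, -0.3, 0.2]
opening: 0.0853
```

```bash
python3 - <<'E'
from h import *
plan([.422,.218,.19],47.2)
print("z axis",R.from_rotvec(get_obs()["tool_rot"]).as_matrix()[:,2].round(4))
a=get_image("top")[:,:,::-1];b=get_image("side")[:,:,::-1]
cv2.imwrite("pics/t6raw.png",a);cv2.imwrite("pics/s6raw.png",b)
A=cv2.resize(a[160:230,205:285],(457,400),interpolation=cv2.INTER_CUBIC)
B=cv2.resize(b[145:205,160:211],(340,400),interpolation=cv2.INTER_CUBIC)
cv2.imwrite("pics/c6.png",np.hstack([A,B]))
E
```

```text
q6 -0.488 q1 0.335 yang 47.28 shift [-0.0003  0.0006 -0.0057] turn 0.08 pos [0.4213 0.2176 0.1843] F [-0.9 -0.3  0.2] open 0.0853 t 9.5
z axis [-0.0072 -0.0288 -0.9996]
```

View pics/c6.png

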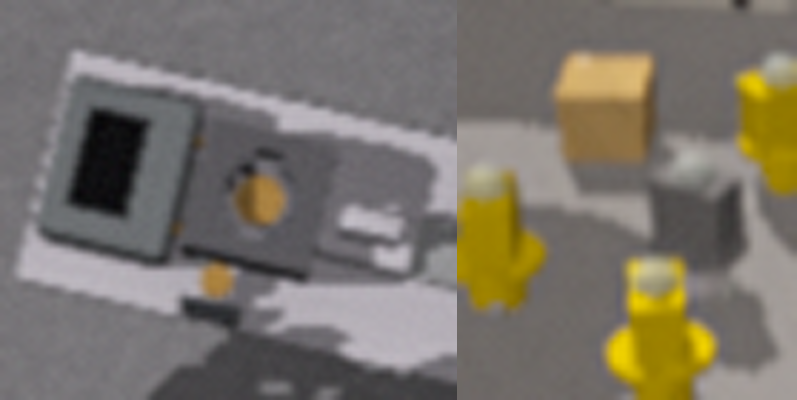

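```bash
python3 - <<'E'
from h import *
f=lambda x,y:((x+.5)/5.714-.5+205,(y+.5)/5.714-.5+160)
d=atz("top",*f(260,195),.06);print("mouth",d,(d-c0)@xd,(d-c0)@yd)
for n,x,y,z in[("boxBR",305,275,.06),("boxTR",337,145,.06),("boxBL",183,245,.06),("finmid",372,222,.062)]:
    d=atz("top",*f(x,y),z);print(n,((d-c0)@xd).round(4),((d-c0)@yd).round(4))
# c5 tip z
for z in(.05,.06,.07): print("c5 row",z,pix("side",fx(0,-.005,z)),"s3",pix("side",fx(0,-.104,z)))
s=get_obs();M=R.from_rotvec(s["tool_rot"]).as_matrix()
for sg in(-1,1):
  print("side tip pred",[(pix("side",s["tool_pos"]+M@[0,sg*.0425,h])).round(0) for h in(.012,-.025)])
b=cv2.imread("pics/s6raw.png");a=cv2.imread("pics/t6raw.png")
B=cv2.resize(b[60:180,140:240],(500,600),interpolation=cv2.INTER_CUBIC);A=cv2.resize(a[190:290,130:180],(300,600),interpolation=cv2.INTER_CUBIC)
cv2.imwrite("pics/c7.png",cv2.convertScaleAbs(np.hstack([B,A]),alpha=1.3))
E
```

```text
mouth [ 0.55639936 -0.0022644   0.06      ] 0.0006088372234964884 0.05540270228535029
boxBR -0.0322 0.0256
boxTR 0.0329 0.0248
boxBL -0.0315 0.0858
finmid -0.0002 0.0001
c5 row 0.05 [257.45933811 217.26485752] s3 [260.0304187  240.64132663]
c5 row 0.06 [257.53584205 214.19283328] s3 [260.12781764 237.43169415]
c5 row 0.07 [257.61312981 211.08933493] s3 [260.22630171 234.18630257]
side tip pred [array([184., 143.]), array([183., 131.])]
side tip pred [array([200., 134.]), array([199., 122.])]
```

View pics/c7.png

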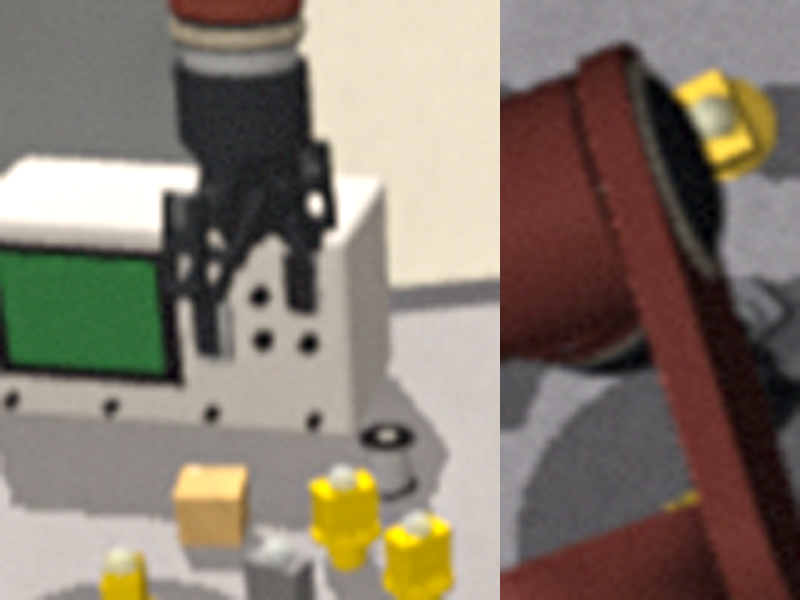

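```bash
python3 - <<'E'
from h import *
print(pix("side",[.422,.218,.067]),"seen 195.7,169.7")
plan([.422,.2185,.024],47.2)
E
```

```text
[194.57224581 169.29888722] seen 195.7,169.7
q6 -0.488 q1 0.334 yang 47.27 shift [0.0031 0.0048 0.161 ] turn 0.07 pos [0.4219 0.2174 0.1851] F [ 0.4  0.3 -0.2] open 0.0855 t 9.6
```

Emit:
move_arm(
  deltas=[1, 0.0005, 0.001, 0.04, 0, 1, 0.001, 0.0025, 0.08, 0, 1, 0.0015, 0.004, 0.115, 0, 1, 0.0015, 0.005, 0.135, 0, 1, 0.0017, 0.0055, 0.147, 0, 1, 0.0017, 0.0055, 0.155, 0, 1, 0.0017, 0.0055, 0.161, 0, 1, 0.0017, 0.0055, 0.161, 0, 1, 0.0017, 0.0055, 0.161, 0],
)

```text
t: 10.5
tool_pos: [0.4243, 0.2183, 0.025]
tool_rot: [1.142, 2.92, -0.043]
contact_force: [0.5, 0.9, -0.4]
opening: 0.0854
```

Emit:
move_arm(
  deltas=[0, 0, 0, 0, 0, 0, 0, 0, 0, 0, -0.2, 0, 0, 0, 0, -0.4, 0, 0, 0, 0, -1, 0, 0, 0, 0, -1, 0, 0, 0, 0, -1, 0, 0, 0, 0, -1, 0, 0, 0, 0],
  force=40,
)

```text
t: 11.3
tool_pos: [0.4244, 0.2184, 0.0252]
tool_rot: [1.142, 2.92, -0.043]
contact_force: [-0.8, -0.2, 2.0]
opening: 0.0232
```

```bash
python3 - <<'E'
from h import *
plan([.422,.2185,.024],47.2)
print(get_obs()["wrist_torque"])
E
```

```text
q6 -0.479 q1 0.334 yang 47.26 shift [ 0.0018 -0.0015  0.0012] turn 0.06 pos [0.4244 0.2184 0.0252] F [-0.8 -0.2  2. ] open 0.0232 t 11.3
[ 0.0619511   0.09885475 -0.00524623]
```

Emit:
move_arm(
  deltas=[-1, 0, 0, -0.01, 0, -1, 0, 0, -0.04, 0, -1, 0, 0, -0.08, 0, -1, 0, 0, -0.11, 0, -1, 0, 0, -0.11, 0, -1, 0, 0, -0.11, 0],
  force=60,
)

```text
t: 11.9
tool_pos: [0.4249, 0.2215, 0.1356]
tool_rot: [1.142, 2.919, -0.042]
contact_force: [-0.1, 0.2, -1.4]
opening: 0.0232
```

```bash
python3 - <<'E'
from h import *
plan([.556,-.0015,.13],76.1)
print("z axis",R.from_rotvec(get_obs()["tool_rot"]).as_matrix()[:,2].round(4))
E
```

```text
q6 -0.48 q1 0.34 yang 47.26 shift [-0.2474 -0.0747  0.0113] turn -28.84 pos [0.4249 0.2215 0.1356] F [-0.1  0.2 -1.4] open 0.0232 t 11.9
z axis [-0.003  -0.0273 -0.9996]
```

Emit:
move_arm(
  deltas=[-1, -0.03, -0.01, 0, -4, -1, -0.07, -0.02, 0, -9, -1, -0.11, -0.033, 0, -14, -1, -0.15, -0.045, 0.003, -19, -1, -0.19, -0.057, 0.006, -24, -1, -0.22, -0.067, 0.011, -28.8, -1, -0.2474, -0.0747, 0.011, -28.8, -1, -0.2474, -0.0747, 0.011, -28.8, -1, -0.2474, -0.0747, 0.011, -28.8, -1, -0.2474, -0.0747, 0.011, -28.8],
)

```text
t: 12.9
tool_pos: [0.5546, -0.0007, 0.1286]
tool_rot: [-0.38, -3.116, 0.043]
contact_force: [0.1, 0.7, -2.0]
opening: 0.023
```

```bash
python3 - <<'E'
from h import *
plan([.556,-.0015,.10],76.1)
print("z axis",R.from_rotvec(get_obs()["tool_rot"]).as_matrix()[:,2].round(4))
E
```

```text
q6 -1.442 q1 -0.121 yang 76.11 shift [-0.0015  0.0003  0.0286] turn 0.01 pos [ 0.5546 -0.0007  0.1286] F [ 0.1  0.7 -2. ] open 0.023 t 12.9
z axis [-0.006  -0.0266 -0.9996]
```

Emit:
move_arm(
  deltas=[-1, -0.0015, 0.0003, 0.015, 0, -1, -0.0015, 0.0003, 0.028, 0, -1, -0.0015, 0.0003, 0.035, 0, -1, -0.0015, 0.0003, 0.035, 0],
)

```text
t: 13.3
tool_pos: [0.5541, -0.0012, 0.091]
tool_rot: [-0.378, -3.111, 0.043]
contact_force: [-0.6, 0.7, -1.6]
opening: 0.023
```

```bash
python3 - <<'E'
from h import *
plan([.556,-.0015,.07],76.1)
b=get_image("side")[:,:,::-1];cv2.imwrite("pics/s8raw.png",b)
B=cv2.resize(b[150:215,220:300],(800,650),interpolation=cv2.INTER_CUBIC)[:600]
cv2.imwrite("pics/c8.png",cv2.convertScaleAbs(B,alpha=1.2))
g=lambda P:((pix("side",P)-[220,150]+.5)*10-.5).round(0)
mo=np.array([.5562,-.0016,.06]);print("mouth",g(mo),"box corners",[g(fx(x,.056+y,.06)) for x,y in((-.032,-.032),(.032,-.032),(.032,.032),(-.032,.032))])
foot=get_obs()["tool_pos"]-[0,0,.025]
for h in(0,.022,.028,.062):
  print(h,[g(foot+[0,0,h]+r*np.array([.955,-.295,0])) for r in(-.024,-.014,.014,.024)])
E
```

```text
q6 -1.442 q1 -0.122 yang 76.14 shift [-0.002   0.0007  0.021 ] turn 0.04 pos [ 0.5541 -0.0012  0.091 ] F [-0.6  0.7 -1.6] open 0.023 t 13.3
mouth [367. 521.] box corners [array([255., 587.]), array([490., 583.]), array([471., 458.]), array([247., 462.])]
0 [array([276., 498.]), array([312., 499.]), array([413., 500.]), array([449., 500.])]
0.022 [array([277., 431.]), array([313., 431.]), array([415., 433.]), array([452., 433.])]
0.028 [array([277., 412.]), array([314., 413.]), array([416., 414.]), array([452., 415.])]
0.062 [array([278., 305.]), array([315., 305.]), array([419., 306.]), array([456., 307.])]
```

View pics/c8.png

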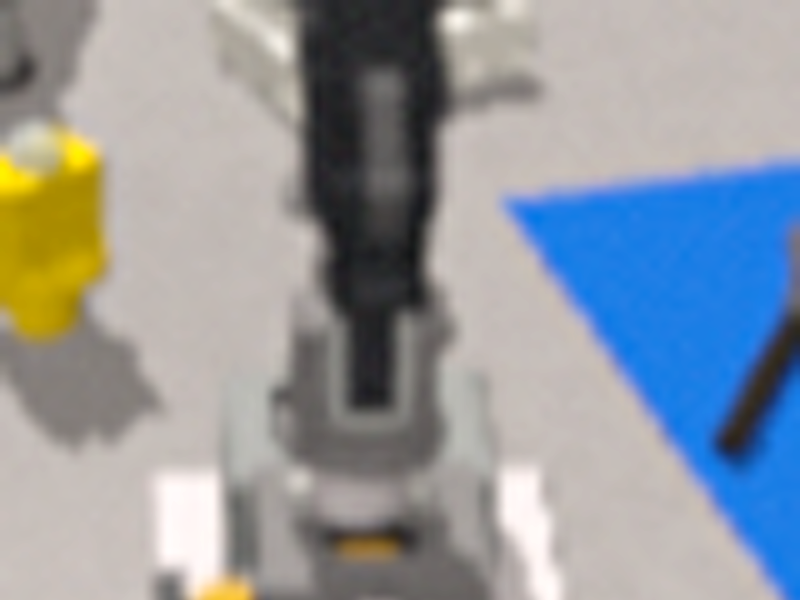

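Side crop: the lamp's lugs are at (297,478) and (437,480), centre column 367. The plunger is at (368,545) and the predicted mouth column is 367, so the lamp is aligned in x. I'll check y with intensity profiles.

```bash
python3 - <<'E'
from h import *
b=cv2.cvtColor(cv2.imread("pics/s8raw.png"),cv2.COLOR_BGR2GRAY)
print("rows 196-220"); 
for c in(247,249,263,265): print(c,b[196:222,c])
print("lamp col rows 180-214")
for c in(254,256,258): print(c,b[180:214,c])
m=lambda y,z,x=0:pix("side",fx(x,y,z)).round(1)
print("black top front edge",m(.024,.05),"hole rim front/back",m(.04,.06),m(.072,.06),"box back edge",m(.088,.06),"dock top front",m(.0925,.05),m(.097,.05))
F=get_obs()["tool_pos"]-[0,0,.025]; n=-yd
for h,r in((0,.011),(.003,.014),(.022,.024),(.028,.024)): print("lamp front",h,pix("side",F+n*r+[0,0,h]).round(1))
print("grip block front top",pix("side",F+n*.012+[0,0,.062]))
E
```

```text
rows 196-220
247 [143 138 136 134 134 134 138 137 136 135 136 136 124 101  83  70  45  17
  17  17  18  56 108 137 148 158]
249 [126 160 165 141 122 114 104 113 123 133 136 136 125 101  84  70  44  24
  18  22  22  60 111 137 143 144]
263 [119 130 126 118 110  96  84  82  84  85  88  86  86  83  82  66  39  17
  17  19  30  71 118 139 144 146]
265 [141 135 133 135 133 132 128 127 117  99  86  87  86  83  82  66  38  22
  20  21  31  71 116 137 143 146]
lamp col rows 180-214
254 [ 34  54  78  84  85  83  85  84  86  83  88 102 104  87  81  88  88 106
 129 140 142 135 104  56  78  96  92  88  85  83  78  68  46  29]
256 [ 36  31  32  33  32  31  33  34  29  28  44  89 105  90  82  85  90  97
 123 136 137 133 103  63  85 104  93  87  84  89 118 142 145 147]
258 [ 34  30  32  33  35  31  34  36  38  34  51  90 103  89  82  86  86  95
 117 128 127 111  77  49  80 100  92  85  80  83 120 145 150 146]
black top front edge [256.8 211.1] hole rim front/back [256.5 204.8] [255.8 198.5] box back edge [255.5 195.5] dock top front [255.3 197.6] [255.2 196.8]
lamp front 0 [256.1 201.6]
lamp front 0.003 [256.2 201.3]
lamp front 0.022 [256.5 197.4]
lamp front 0.028 [256.6 195.6]
grip block front top [256.52261036 182.37929486]
```

Emit:
move_arm(
  deltas=[-1, -0.0007, -0.0005, 0.003, 0, -1, -0.0007, -0.0005, 0.006, 0, -1, -0.0007, -0.0005, 0.009, 0, -1, -0.0007, -0.0005, 0.012, 0, -1, -0.0007, -0.0005, 0.014, 0, -1, -0.0007, -0.0005, 0.014, 0],
)

```text
t: 13.95
tool_pos: [0.5554, -0.0024, 0.078]
tool_rot: [-0.379, -3.113, 0.043]
contact_force: [0.1, -0.2, -1.8]
opening: 0.023
```

```bash
cat >> h.py <<'E'
def st():
    s=get_obs();p=s["tool_pos"];d=p-c0
    print("z",p[2].round(4),"fx",(d@xd).round(4),"fy",(d@yd).round(4),"F fix",(s["contact_force"]@xd).round(1),(s["contact_force"]@yd).round(1),s["contact_force"][2].round(1),"T",s["wrist_torque"].round(2),"yang",yang().round(2),"zax",R.from_rotvec(s["tool_rot"]).as_matrix()[:,2].round(4),"open",round(s["opening"],4),"t",round(s["t"],2),"q6",s["q"][5].round(2))
E
python3 -c "
from h import *
st()"
```

```text
z 0.078 fx -0.0003 fy 0.055 F fix 0.2 -0.1 -1.8 T [-0.02 -0.05  0.02] yang 76.13 zax [-0.0084 -0.0263 -0.9996] open 0.023 t 13.95 q6 -1.44
```

Emit:
move_arm(
  deltas=[-1, 0, 0, 0.003, 0, -1, 0, 0, 0.006, 0, -1, 0, 0, 0.009, 0, -1, 0, 0, 0.012, 0, -1, 0, 0, 0.012, 0],
)

```text
t: 14.45
tool_pos: [0.5556, -0.0027, 0.0667]
tool_rot: [-0.379, -3.113, 0.042]
contact_force: [-2.0, 0.7, 5.9]
opening: 0.0231
```

```bash
python3 -c "
from h import *
st()"
```

```text
z 0.0667 fx -0.0001 fy 0.0548 F fix -2.1 0.2 5.9 T [0.12 0.48 0.03] yang 76.13 zax [-0.0081 -0.0262 -0.9996] open 0.0231 t 14.45 q6 -1.44
```

Emit:
move_arm(
  deltas=[-1, 0, 0, 0.002, 0, -1, 0, 0, 0.004, 0, -1, 0, 0, 0.005, 0, -1, 0, 0, 0.006, 0, -1, 0, 0, 0.006, 0],
  force=80,
)

```text
t: 14.95
tool_pos: [0.5559, -0.0027, 0.0638]
tool_rot: [-0.378, -3.113, 0.042]
contact_force: [-8.0, 1.0, 16.5]
opening: 0.0226
```

```bash
python3 -c "
from h import *
st()"
```

```text
z 0.0638 fx 0.0002 fy 0.0549 F fix -8.0 -1.0 16.5 T [0.31 1.63 0.03] yang 76.14 zax [-0.009  -0.0259 -0.9996] open 0.0226 t 14.95 q6 -1.44
```

Emit:
move_arm(
  deltas=[-1, 0.001, 0, 0.003, 0, -1, 0.0015, 0, 0.004, 0, -1, 0.0015, 0, 0.004, 0],
)

```text
t: 15.25
tool_pos: [0.5559, -0.0025, 0.0637]
tool_rot: [-0.378, -3.115, 0.042]
contact_force: [-6.4, 1.1, 18.2]
opening: 0.0228
```

```bash
python3 -c "
from h import *
st()"
```

```text
z 0.0637 fx 0.0001 fy 0.055 F fix -6.5 -0.5 18.2 T [0.3  1.33 0.04] yang 76.15 zax [-0.007  -0.0262 -0.9996] open 0.0228 t 15.25 q6 -1.44
```

Emit:
move_arm(
  deltas=[-1, 0.002, 0, 0.004, 0, -1, 0.003, 0, 0.004, 0, -1, 0.003, 0, 0.004, 3, -1, 0.003, 0, 0.004, 6, -1, 0.003, 0, 0.004, 10, -1, 0.003, 0, 0.004, 14, -1, 0.003, 0, 0.004, 18, -1, 0.003, 0, 0.004, 18],
)

```text
t: 16.05
tool_pos: [0.5556, -0.0018, 0.0636]
tool_rot: [0.862, 3.015, -0.04]
contact_force: [-2.7, 2.2, 14.3]
opening: 0.0225
```

```bash
python3 -c "
from h import *
st()"
```

```text
z 0.0636 fx -0.0003 fy 0.0556 F fix -3.1 1.5 14.3 T [0.41 0.53 0.01] yang 58.08 zax [-0.0014 -0.0261 -0.9997] open 0.0225 t 16.05 q6 -1.13
```

Emit:
move_arm(
  deltas=[-1, 0, 0, 0.005, 5, -1, 0, 0, 0.005, 10, -1, 0, 0, 0.005, 15, -1, 0, 0, 0.005, 20, -1, 0, 0, 0.005, 25, -1, 0, 0, 0.005, 30, -1, 0, 0, 0.005, 35, -1, 0, 0, 0.005, 40, -1, 0, 0, 0.005, 45, -1, 0, 0, 0.005, 45],
)

```text
t: 17.05
tool_pos: [0.5587, -0.0018, 0.0632]
tool_rot: [1.943, 2.443, -0.027]
contact_force: [-4.0, 1.5, 16.9]
opening: 0.0227
```

```bash
python3 -c "
from h import *
st()"
```

```text
z 0.0632 fx 0.0027 fy 0.0564 F fix -4.2 0.5 16.9 T [ 0.47  0.6  -0.09] yang 13.0 zax [ 0.0048 -0.0259 -0.9997] open 0.0227 t 17.05 q6 -0.34
```

Emit:
move_arm(
  deltas=[-1, 0, 0, 0.005, 5, -1, 0, 0, 0.005, 10, -1, 0, 0, 0.005, 14, -1, 0, 0, 0.005, 18, -1, 0, 0, 0.005, 21, -1, 0, 0, 0.005, 23, -1, 0, 0, 0.005, 25, -1, 0, 0, 0.005, 25],
)

```text
t: 17.85
tool_pos: [0.5574, -0.0012, 0.063]
tool_rot: [2.423, 1.97, -0.027]
contact_force: [-20.9, 3.3, 31.4]
opening: 0.0227
```

```bash
python3 -c "
from h import *
st()"
```

```text
z 0.063 fx 0.0013 fy 0.0567 F fix -21.1 -1.8 31.4 T [0.8  3.63 1.15] yang -11.77 zax [-0.0014 -0.0256 -0.9997] open 0.0227 t 17.85 q6 0.09
```

Emit:
move_arm(
  deltas=[-1, 0, -0.001, 0.003, 1, -1, 0, -0.002, 0.003, 1, -1, 0, -0.003, 0.0035, 1, -1, 0, -0.003, 0.0035, 1],
)

```text
t: 18.25
tool_pos: [0.5568, -0.001, 0.0632]
tool_rot: [2.432, 1.951, -0.022]
contact_force: [-2.3, 0.3, 11.8]
opening: 0.0225
```

```bash
python3 -c "
from h import *
st()"
```

```text
z 0.0632 fx 0.0007 fy 0.0567 F fix -2.3 -0.3 11.8 T [0.24 0.53 1.19] yang -12.52 zax [ 0.0035 -0.0274 -0.9996] open 0.0225 t 18.25 q6 0.11
```

Emit:
move_arm(
  deltas=[-1, 0, -0.0005, 0.004, 0.5, -1, 0, -0.0005, 0.005, 0.5, -1, 0, -0.0005, 0.005, 0.5, -1, 0, -0.0005, 0.005, 0.5, -1, 0, -0.0005, 0.005, 0.5],
)

```text
t: 18.75
tool_pos: [0.557, -0.0011, 0.0631]
tool_rot: [2.435, 1.946, -0.025]
contact_force: [-13.1, 0.9, 26.1]
opening: 0.0227
```

```bash
python3 - <<'E'
from h import *
st()
b=get_image("side")[:,:,::-1];cv2.imwrite("pics/s9raw.png",b);b=cv2.cvtColor(b,cv2.COLOR_BGR2GRAY)
for c in(247,256,258,265): print(c,b[190:216,c])
st()
E
```

```text
z 0.0631 fx 0.0009 fy 0.0567 F fix -12.9 -2.2 26.1 T [0.43 2.48 1.42] yang -12.73 zax [ 0.0027 -0.0287 -0.9996] open 0.0227 t 18.75 q6 0.11
247 [ 92  95 100 119 143 149 143 138 138 136 135 135 135 139 139 138 140 135
 122  97  82  69  43  17  17  19]
256 [139 129 114  96  84  82  85  83  82  82  82  85  85  83  84  86  87  90
  84  86 117 143 148 144 145 157]
258 [132 120 120 113  89  83  83  83  85  84  82  81  84  87  86  87  84  89
  85  97 128 149 151 151 149 149]
265 [ 44  51  57  58  58  66  96 126 136 134 119 102  94  90  90  88  90  88
  86  85  84  64  34  20  19  22]
z 0.063 fx 0.0009 fy 0.0567 F fix -13.8 -1.9 25.7 T [0.43 2.5  1.44] yang -12.73 zax [ 0.0026 -0.0287 -0.9996] open 0.0227 t 18.8 q6 0.11
```

```bash
python3 -c "
from h import *
print(order.finish_job()); st()"
```

```text
the job is handed in; nothing more can be done
None
the job is handed in; nothing more can be done
```

I slid the carriage to a hard stop against the dock and let go of it. I then put the flat-sided lamp into the socket, pressed it flush and turned it clockwise to its stop. The job is handed in at about 18.8 s, with the lamp still gripped and pressed down.

**Last checks**
- **Flush:** pressing harder raised the downward force from 12 to 26 N but lowered the lamp by only about 0.1 mm. The barrel no longer shows in the side view.
- **Twist:** the tool turned about 89° and met a steady stop torque of about 1.4 N m. The nominal turn is 85°, so I put the rest down to grip play.
- **Carriage:** its edge was on the same image rows before the lamp went in and at the end.

**What failed or disagreed**
- **First grasp:** the first grasp on the fin closed on nothing. In the side camera the fingertips sat about 37 mm higher than the reported pose and tip reach gave, so I used that offset from then on.
- **Click home:** I never saw the click directly. I inferred it from the carriage not moving under about 24 N, against roughly 6 N for the detent. My image estimates left up to about 5 mm unexplained between the socket box and the dock face.
- **Tilt and side load:** a tool tilt of about 1.6° from that push stayed to the end. About 13 N of sideways force on the lamp also remained at hand-in.

I didn't go near the other lamp, the yellow look-alikes or the tools.

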